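# Pull the loose-capped sample jar for rework

### The job

One of the three sample jars in the wooden rack has a loose cap: it stands proud, with the threaded neck showing below it. While the jar stands in the rack, twist that cap about an eighth of a turn clockwise (seen from above), never more than a quarter turn, to confirm that it turns; then lift that jar out and set it down, not drop it, standing upright in the empty metal tray for rework. Leave the two jars with tight caps in the rack.

Things in the scene. Friction and masses are not known exactly. Their poses are not given: they have to be found in the camera images.
- loose_jar_cap (a point): the loose jar: white square body 48 x 48 mm, shoulder 72 mm above its underside, neck 34 mm across, round black ribbed cap 42 mm across, 22 mm high. The cap's lower edge is 84 mm up, so 12 mm of neck shows below it; overall 106 mm high. The point is the cap's centre, 95 mm above the jar's underside; axes are the jar's (z up, y along the rack's row). 140 to 225 g; it can be lifted by the cap, which stays on.
- rack: fixed wooden rack, 90 x 290 mm, 30 mm high; origin at the centre of its underside, y along its length, z up. Three square wells in a row along y, 92 mm apart, 51 mm wide and 24 mm deep (floor 6 mm above the table), one jar in each, any order. A well keeps its jar from turning.
- loose_cap (a joint): turn of the loose cap on its jar in rad, growing clockwise seen from above; 0 to 0.1 at the start, stop at 2.6. The cap's height does not change. It turns with light steady friction (0.05 N m) and stays where it is left.
- tray_in (a point): the empty square aluminium tray, fixed to the table: 160 x 160 mm outside, walls 4 mm thick and 22 mm high. The point is the centre of its inner floor, 4 mm above the table; x and y run square to its sides.
- sound_a_cap (a point): a square white sample jar with its black cap screwed fully down (no neck showing; 95 mm high overall), otherwise like the loose jar. The point is the centre of its cap, 84 mm above its underside. It stands in another well of the rack and stays there.
- sound_b_cap (a point): a square white sample jar with its black cap screwed fully down (no neck showing; 95 mm high overall), otherwise like the loose jar. The point is the centre of its cap, 84 mm above its underside. It stands in another well of the rack and stays there.

How it is judged:
By the outcome, as a careful person would: the job done as asked, in the order asked, and still so for the second after the job is handed in, with the robot touching nothing.
It also fails if it takes over 45 s, if anything falls off the work surface, if the arm or the gripper's body presses on something with over 40 N, if the wrist force passes 120 N, or if a joint passes its speed limit or range.

### The arm

A 6-joint arm with a two-finger parallel gripper is mounted at the origin on the work surface. World frame = base frame: x ahead of the robot, y to its left, z up, the work surface at z = 0. Lengths are in mm, angles in rad, forces in N, time in s.
With the tool pointing down it reaches from about 375 to 975 mm from the base axis. Payload 3.8 kg.
Tool frame: the origin (TCP) lies on the centre line of the jaws, within the pads' length; the fingertips stand robot.tip_reach ahead of it and the grasp point (between the pads) lies 5 mm behind it (robot.tip_reach is the distance from the TCP to the fingertips, in mm); z points along the fingers, x is the direction in which the jaws open and shut, and the axes are right-handed (so a half turn about z gives the same grasp; the last joint's range is limited). The gripper opens to 88 mm and grips with 3 to 60 N. Pads are 18 mm wide; open, the fingers measure 123 mm over their backs; the gripper's body (75 mm by 187 mm) begins 45 mm behind the grasp point.
Start: joints at [-1.236, 0.264, 1.604, -0, 1.274, -0.037], TCP at [245.217, -628.877, 252.706] pointing down, gripper open.
Joint ranges: [-2.63, 2.63], [-0.94, 2.18], [0.31, 2.57], [-1.31, 4.45], [0, 2.66], [-2.55, 2.55]. Speed limits (rad/s): [2.57, 2.57, 3.14, 3.14, 3.14, 3.14].

### API

Orientations are given as a unit quaternion [x, y, z, w].
In Python, from station import robot gives the robot as it stands. The module is installed in compiled form; this text tells all that it offers.
- The arm moves only by the tool drive_tool, never from a script. Its argument "moves" is a list that holds one entry, the list of rows, each a list of 4 numbers: the shift along the tool's x, y, z in m, then the turn about the tool's z in units of 8 degrees (1.0 is 8 degrees). In form: [[[dx, dy, dz, spin], ...]]. A call has 1 to 8 rows; each row shifts and turns the commanded pose from where the row before left it, along the tool's axes as they then stand; what a row does not reach is not made up. A row lasts 1/10 s, in which the tool goes at most 50 mm and 8.59 degrees, less where a joint would pass 70% of its speed; a pose out of reach is approached as far as the arm can. A call is refused whole if a number of a shift passes 0.05 or a number of a turn 1, either way. A call with a gripper value outside its range is refused whole. "grip" is the finger opening in m, from 0 to 0.0881, set as the call begins (left out, the last holds). The fingers move at their own pace and stop on an object; "newtons" is the grip in N (left out, the last holds). Time passes only in rows, so rows that do not move let the fingers close. It gives the time, the measured TCP pose, the force and the opening at its end, in the units of the state.
- robot.get_obs(): the state, without advancing time (a new reading comes with each control period).
- robot.snapshot(name): name is "scene" or "side" or "wrist"; returns (picture, depth): 480x640x3 uint8, blue, green, red; 480x640 float32, mm along the optical axis (not along the pixel's ray), 0 where there is no reading.
- robot.camera_params(name): a dict with "mtx" (3x3 intrinsics, pixels), "R" (3x3) and "t" (3): a world point X has camera coordinates R X + t. Camera axes: x right, y down, z forward; pixel columns grow to the right and rows downward; lengths in mm; the calibration is good to about 2 mm. A picture is of the moment at which its call begins: read the wrist's pose just before it. camera_params takes no time and is no camera call; for the wrist camera it gives the pose at the moment of the call.
- robot.hand_in(): hands the job in, once; it reports no verdict.
Trained networks look in the newest picture that a camera, given by its name, has taken for a name from the list of things; names that differ only in an ending like _2 or _b are one class to them, and where a whole thing is asked for, a point or a joint stands for the part that bears it (a point fixed in the world has none). Each returns a list of dicts, best first, with "conf" (0 to 1); they miss things now and then, are a little off and sometimes report something else, mostly with a low value. They report only what shows in the picture. A call takes as long as a camera call.
- robot.outline_of(camera, name): "mask" (480x640 bool, what is visible of it).
- robot.mark_of(camera, name): "position" ([x, y, z] in mm, in world coordinates, good to about 4 mm: a listed point, or the origin of a listed thing).
The state is a dict: "t": time; "joint_pos": joint angles; "qvel": joint speeds; "joint_efforts": joint torques, N m; "eef_pos": TCP position; "tool_rot": TCP orientation; "ft_force": force on the tool from outside, world axes, zero at the start; "moment": the same for the moment, N m; "width": finger opening in mm.
Only numpy, scipy, OpenCV 4.12 (cv2) and the standard library are available. Lean on these libraries where they do the work, as an engineer would, in place of code of your own. Each camera call takes 0.05 s, during which the arm holds its last target.

## Working session

There is one attempt and no reset: what is moved stays moved. The work goes in short steps, Python scripts to look and compute and a tool call to move; the robot and the scene stay as the last step left them, time stands still between calls to the robot, and variables do not carry over. Pictures are saved under pics/ and viewed, and the job is handed in when it is done.

Besides the shell and the picture viewer there is one more tool, called after "Emit:" as a command line: name --argument value ..., lists and objects as JSON in quotes. drive_tool: Moves the arm, as the interface text tells. Its arguments: {"type":"object","properties":{"moves":{"type":"array","items":{"type":"array","items":{"type":"array","items":{"type":"number"}}}},"grip":{"type":"number"},"newtons":{"type":"number"}},"required":["moves"]}

```bash
mkdir -p pics
cat > h.py <<'E'
from station import robot
import numpy as np, cv2
def snap(c,n):
    p,d=robot.snapshot(c); cv2.imwrite(f'pics/{n}.png',p); return p,d
def world(c,u,v,z):
    P=robot.camera_params(c) if isinstance(c,str) else c
    K,R,t=map(np.array,(P['mtx'],P['R'],P['t'])); t=t.ravel()
    r=R.T@np.linalg.solve(K,[u,v,1.]); o=-R.T@t
    return o+r*(z-o[2])/r[2]
def pix(c,X):
    P=robot.camera_params(c); K,R,t=map(np.array,(P['mtx'],P['R'],P['t']))
    q=K@(R@np.array(X,float)+t.ravel()); return q[:2]/q[2]
E
python3 - <<'E'
from h import *
o=robot.get_obs(); print(o); print(robot.tip_reach)
for c in ['scene','side']:
    snap(c,c+'0')
    for n in (['loose_jar_cap','rack','tray_in','sound_a_cap'] if c=='scene' else ['loose_jar_cap','sound_a_cap']):
        print(c,n,[(np.round(m['position'],1).tolist(),round(m['conf'],2)) for m in robot.mark_of(c,n)])
print(robot.get_obs()['t'])
E
```

```text
{'t': 0.0, 'joint_pos': array([-1.23586427e+00,  2.64734489e-01,  1.60537212e+00,  1.65527352e-05,
        1.27365173e+00, -3.69105498e-02]), 'qvel': array([-0.00058086,  0.00084935,  0.00255254, -0.00039696,  0.00232114,
        0.00038168]), 'joint_efforts': array([-2.00367147e-03, -5.02112424e+01, -3.56877744e+01,  7.25941476e-02,
        2.92084424e-02, -1.54550630e-04]), 'eef_pos': array([ 245.02691483, -628.24189733,  251.40153041]), 'tool_rot': array([ 8.25629032e-01, -5.64212308e-01, -8.66172419e-04, -6.49889175e-04]), 'ft_force': array([ 0.5090721 , -0.21435916,  0.63523655]), 'moment': array([ 0.00078046, -0.01919502,  0.02765496]), 'width': 88.24284652757017}
14.0
scene loose_jar_cap [([516.3, 119.6, 101.5], 0.68)]
scene rack [([519.3, 209.9, -0.7], 0.57)]
scene tray_in [([517.0, -201.3, 2.5], 0.58)]
scene sound_a_cap []
side loose_jar_cap [([512.0, 118.7, 99.0], 0.62)]
side sound_a_cap [([521.5, 307.3, 90.9], 0.65)]
0.4
```

View pics/scene0.png

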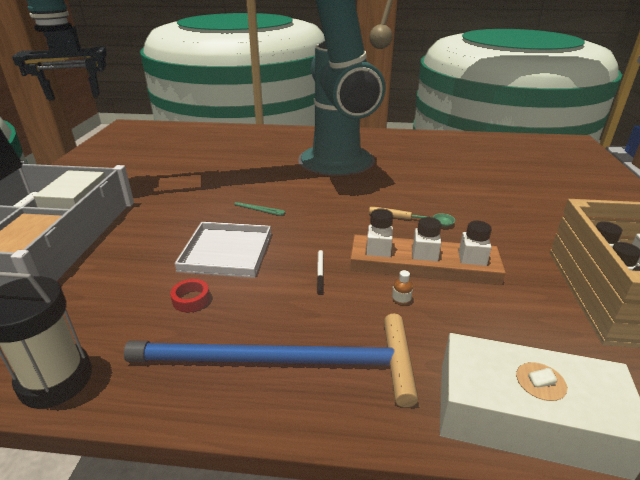

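View pics/side0.png

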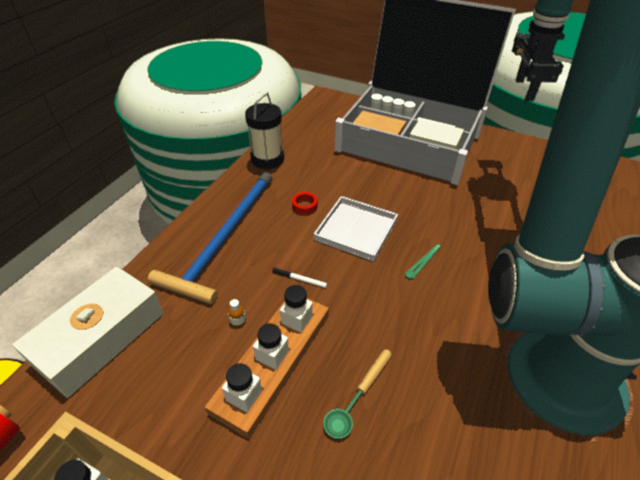

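The scene picture shows the rack at about (427,257). The jar at its left end, cap near (381,219), stands taller with some neck showing, and the network marks it at about (514,119). The empty tray is at (226,248). I'll measure outlines and the wrist camera mount, and plan the approach.

```bash
cat >> h.py <<'E'
def tool():
    o=robot.get_obs(); from scipy.spatial.transform import Rotation as Ro
    return np.array(o['eef_pos']),Ro.from_quat(o['tool_rot']).as_matrix()
def sim(rows,p=None,R=None):
    from scipy.spatial.transform import Rotation as Ro
    if p is None: p,R=tool()
    for r in rows:
        p=p+R@np.array(r[:3])*1000; R=R@Ro.from_euler('z',r[3]*8,degrees=True).as_matrix()
    return p,R
def psi(R): return np.degrees(np.arctan2(R[1,0],R[0,0]))
def rect(c,name,z):
    m=robot.outline_of(c,name)[0]; M=m['mask']
    cs,_=cv2.findContours(M.astype(np.uint8),cv2.RETR_EXTERNAL,cv2.CHAIN_APPROX_NONE)
    k=max(cs,key=cv2.contourArea)[:,0]
    W=np.array([world(c,u,v,z)[:2] for u,v in k],np.float32)
    return m['conf'],cv2.minAreaRect(W)
def plan(target,psit,n):
    # straight path to target in n rows with equal spin
    p,R=tool(); target=np.array(target,float); d=(psi(R)-psit+180)%360-180
    from scipy.spatial.transform import Rotation as Ro
    out=[]
    for i in range(n):
        s=(R.T@((target-p)/(n-i)/1000)).round(4); sp=round(d/8/n,3)
        r=[*s.tolist(),sp]; out.append(r); p,R=sim([r],p,R)
    print(out,p,psi(R))
E
python3 - <<'E'
from h import *
P=robot.camera_params('wrist'); R=np.array(P['R']); t=np.array(P['t']).ravel()
p,Rt=tool(); print('cam in tool',Rt.T@(-R.T@t-p),'axis in tool',Rt.T@R.T@[0,0,1], 'camx in tool',Rt.T@R.T@[1,0,0],P['mtx'],psi(Rt))
for c in ['scene','side']:
    for n,z in [('tray_in',22)]:
        try: print(c,n,rect(c,n,z))
        except Exception as e: print(e)
im=cv2.imread('pics/scene0.png')[190:310,150:530]; cv2.imwrite('pics/crop.png',cv2.resize(im,None,fx=2.1,fy=2.1,interpolation=cv2.INTER_CUBIC))
im=cv2.imread('pics/side0.png')[270:440,190:340]; cv2.imwrite('pics/crop2.png',cv2.resize(im,None,fx=3,fy=3,interpolation=cv2.INTER_CUBIC))
plan([470,119,260],22,18)
E
```

```text
cam in tool [-1.88528412e-03 -7.72911856e+01 -1.32484667e+02] axis in tool [9.18150533e-04 3.00239611e-01 9.53863372e-01] camx in tool [ 9.99999571e-01 -1.60032458e-04 -9.12187302e-04] [[342.40482896   0.         317.67424904]
 [  0.         342.40482896 234.18730591]
 [  0.           0.           1.        ]] -68.69709053111706
scene tray_in (0.95, ((533.5443725585938, -191.94155883789062), (168.97286987304688, 189.53175354003906), 89.90825653076172))
side tray_in (0.8, ((511.10308837890625, -184.7467498779297), (176.14169311523438, 164.1529541015625), 89.16594696044922))
[[-0.0342, -0.0267, -0.0004, np.float64(-0.63)], [-0.0317, -0.0296, -0.0004, np.float64(-0.63)], [-0.029, -0.0323, -0.0004, np.float64(-0.63)], [-0.026, -0.0347, -0.0004, np.float64(-0.63)], [-0.0229, -0.0369, -0.0004, np.float64(-0.63)], [-0.0195, -0.0387, -0.0004, np.float64(-0.63)], [-0.0161, -0.0403, -0.0004, np.float64(-0.63)], [-0.0124, -0.0416, -0.0004, np.float64(-0.63)], [-0.0088, -0.0425, -0.0004, np.float64(-0.63)], [-0.005, -0.0431, -0.0004, np.float64(-0.63)], [-0.0012, -0.0434, -0.0004, np.float64(-0.63)], [0.0026, -0.0433, -0.0004, np.float64(-0.63)], [0.0064, -0.0429, -0.0004, np.float64(-0.63)], [0.0102, -0.0422, -0.0004, np.float64(-0.63)], [0.0139, -0.0411, -0.0004, np.float64(-0.63)], [0.0174, -0.0397, -0.0004, np.float64(-0.63)], [0.0208, -0.038, -0.0004, np.float64(-0.63)], [0.0241, -0.0361, -0.0005, np.float64(-0.63)]] [469.99948179 119.01301963 260.02550749] 22.0218322974509
```

View pics/crop.png

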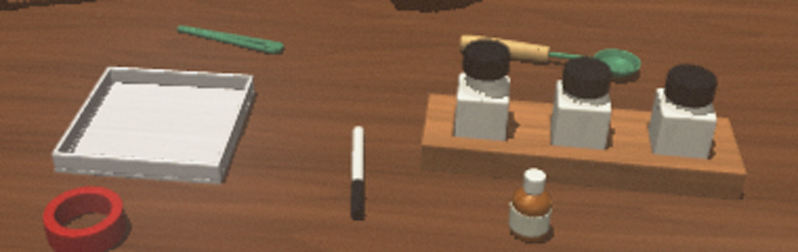

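View pics/crop2.png

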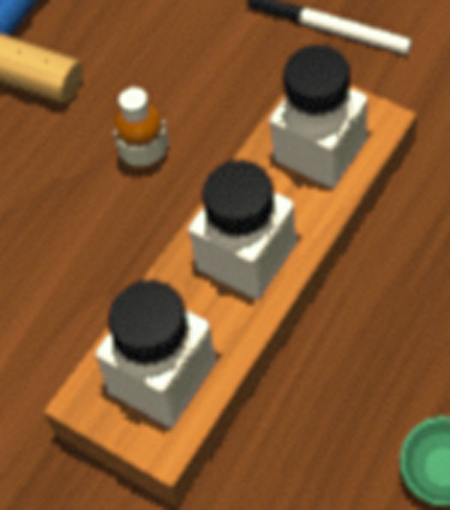

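The crops confirm it. The end jar nearest the tray, cap at crop pixel (487,60), shows a white neck and stands taller, while the other two caps sit on their shoulders. I'll move above it, starting with rounded values from the plan.

Emit:
drive_tool --moves '[[[-0.034,-0.028,0,-0.63],[-0.032,-0.031,0,-0.63],[-0.029,-0.034,0,-0.63],[-0.026,-0.036,0,-0.63],[-0.023,-0.038,0,-0.63],[-0.019,-0.04,0,-0.63],[-0.016,-0.041,0,-0.63],[-0.012,-0.043,0,-0.63]]]'

```text
t: 1.3
eef_pos: [353.8, -289.2, 253.0]
tool_rot: [0.97, -0.244, 0.0, 0.0]
ft_force: [0.1, -0.4, 0.3]
width: 88.4
```

Run:
```python
from h import *
print(tool()[0],psi(tool()[1]))
plan([514,119,240],22,10)
```

```text
[ 353.83090427 -289.1956359   253.03138535] -28.20326117855998
[[-0.0052, -0.0435, 0.0013, np.float64(-0.628)], [-0.0013, -0.0438, 0.0013, np.float64(-0.628)], [0.0025, -0.0438, 0.0013, np.float64(-0.628)], [0.0063, -0.0434, 0.0013, np.float64(-0.628)], [0.0101, -0.0427, 0.0013, np.float64(-0.628)], [0.0138, -0.0416, 0.0013, np.float64(-0.628)], [0.0174, -0.0403, 0.0013, np.float64(-0.628)], [0.0208, -0.0386, 0.0013, np.float64(-0.628)], [0.0242, -0.0366, 0.0013, np.float64(-0.628)], [0.0273, -0.0343, 0.0012, np.float64(-0.628)]] [514.0494924  119.00542262 240.03075612] 22.03674902634521
```

Emit:
drive_tool --moves '[[[-0.005,-0.043,0.001,-0.63],[-0.001,-0.044,0.001,-0.63],[0.003,-0.044,0.001,-0.63],[0.006,-0.043,0.001,-0.63],[0.01,-0.043,0.001,-0.63],[0.014,-0.042,0.001,-0.63],[0.017,-0.04,0.001,-0.63],[0.021,-0.039,0.001,-0.63]]]' --grip 0.07

```text
t: 2.1
eef_pos: [483.2, 37.5, 245.2]
tool_rot: [0.994, 0.106, 0.001, 0.0]
ft_force: [0.6, -0.6, 0.0]
width: 69.9
```

Emit:
drive_tool --moves '[[[0.024,-0.037,0,-0.63],[0.027,-0.034,0,-0.63],[0,0,0,0],[0,0,0,0]]]'

```text
t: 2.5
eef_pos: [514.4, 117.8, 244.6]
tool_rot: [0.981, 0.192, -0.0, 0.0]
ft_force: [0.9, 0.1, 0.1]
width: 70.0
```

Run:
```python
from h import *
print(tool()[0],psi(tool()[1]))
snap('wrist','w1')
for n in ['loose_jar_cap','sound_a_cap','rack']:
    print(n,[(np.round(m['position'],1).tolist(),round(m['conf'],2)) for m in robot.mark_of('wrist',n)])
for m in robot.outline_of('wrist','loose_jar_cap')+robot.outline_of('wrist','sound_a_cap'):
    v,u=np.where(m['mask']); print(m['conf'],u.min(),u.max(),v.min(),v.max(),u.mean(),v.mean())
print(pix('wrist',[514,119,112]),pix('wrist',[514,119,90]))
```

```text
[514.36724582 117.82528694 244.59243141] 22.118972021895328
loose_jar_cap [([510.2, 122.1, 99.1], 0.68)]
sound_a_cap []
rack []
0.85 286 351 172 249 318.7486307293168 211.94465263764775
0.58 369 457 0 57 410.17932053175775 23.601181683899558
[319.45487385 223.69754968] [319.34780416 216.80773004]
```

View pics/w1.png

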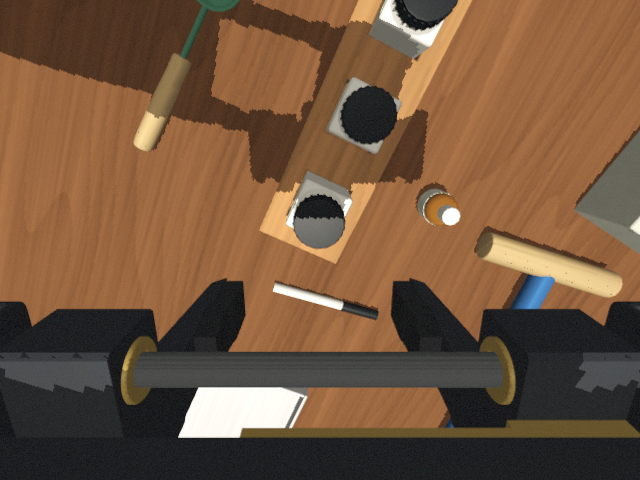

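The wrist picture shows the loose jar's cap as a disc at about (319,221) with white shoulder around it. The second jar's cap is at (369,114) and the third is at the top edge. I'll take the cap's top centre from depth.

Run:
```python
from h import *
P=robot.camera_params('wrist'); K,R,t=[np.array(P[k]) for k in('mtx','R','t')]; t=t.ravel()
p,d=snap('wrist','w2'); print(tool()[0])
v,u=np.mgrid[0:480,0:640]
C=np.stack([(u-K[0,2])/K[0,0]*d,(v-K[1,2])/K[1,1]*d,d],-1); W=(C-t)@R
for (u0,u1,v0,v1) in [(280,360,170,255),(325,410,75,160)]:
    s=np.zeros(d.shape,bool); s[v0:v1,u0:u1]=1; s&=d>0
    z=W[...,2][s]; top=np.percentile(z,97); m=s&(abs(W[...,2]-top)<4)
    k=np.argwhere(m)[:,::-1].astype(np.float32); c,r=cv2.minEnclosingCircle(k)
    w=W[m][:,:2].astype(np.float32); print(top,m.sum(),'pix',c,r,'world mean',W[m].mean(0),'enc',cv2.minEnclosingCircle(w))
    sh=s&(abs(W[...,2]-(78))<4); print(sh.sum(), cv2.minAreaRect(W[sh][:,:2].astype(np.float32)))
s=(abs(W[...,2]-30)<4)&(d>0)&(u>200)&(u<500)&(v<270); print('rack',cv2.minAreaRect(W[s][:,:2].astype(np.float32)))
```

```text
[514.26408312 116.09787653 244.82903114]
113.47312883737175 2027 pix (319.05926513671875, 221.33114624023438) 26.206533432006836 world mean [513.18304697 120.62040959 112.57810062] enc ((513.44482421875, 119.7801742553711), 21.391376495361328)
202 ((505.482177734375, 129.6446533203125), (54.82918930053711, 26.858684539794922), 37.237728118896484)
102.48500462086027 2467 pix (369.1994934082031, 112.5427474975586) 29.567190170288086 world mean [517.69508745 211.84392917 101.47805649] enc ((517.9224853515625, 211.6192169189453), 21.48603057861328)
70 ((503.0723876953125, 208.075439453125), (15.487619400024414, 47.1545295715332), 25.019975662231445)
rack ((555.389404296875, 197.3542022705078), (259.9858703613281, 246.85589599609375), 21.899017333984375)
```

```bash
cat >> h.py <<'E'
def R0():
    a=np.radians(-68.70)/2
    from scipy.spatial.transform import Rotation as Ro
    return Ro.from_quat([np.cos(a),np.sin(a),0,0]).as_matrix()
LOG=[[-0.034,-0.028,0,-0.63],[-0.032,-0.031,0,-0.63],[-0.029,-0.034,0,-0.63],[-0.026,-0.036,0,-0.63],[-0.023,-0.038,0,-0.63],[-0.019,-0.04,0,-0.63],[-0.016,-0.041,0,-0.63],[-0.012,-0.043,0,-0.63],
[-0.005,-0.043,0.001,-0.63],[-0.001,-0.044,0.001,-0.63],[0.003,-0.044,0.001,-0.63],[0.006,-0.043,0.001,-0.63],[0.01,-0.043,0.001,-0.63],[0.014,-0.042,0.001,-0.63],[0.017,-0.04,0.001,-0.63],[0.021,-0.039,0.001,-0.63],[0.024,-0.037,0,-0.63],[0.027,-0.034,0,-0.63]]
E
python3 - <<'E'
from h import *
p,R=sim(LOG,np.array([245.217,-628.877,252.706]),R0()); print(p,psi(R))
for i in range(6):
    robot.snapshot('wrist'); P=robot.camera_params('wrist'); Rc=np.array(P['R']);t=np.array(P['t']).ravel()
    o=robot.get_obs(); print(np.round(o['eef_pos'],1),np.round(o['joint_pos'],4),np.round(-Rc.T@t,1))
E
```

```text
[514.48577251 117.14733711 244.706     ] 22.02
[514.3 116.2 244.9] [ 1.7510e-01 -1.1300e-02  1.9268e+00 -1.0000e-04  1.2259e+00 -2.0760e-01] [485.1 188.1 377.4]
[514.4 116.4 244.8] [ 0.1753 -0.0111  1.9266  0.      1.2259 -0.2076] [485.1 188.3 377.4]
[514.4 116.6 244.9] [ 0.1756 -0.011   1.9265 -0.      1.2258 -0.2077] [485.1 188.4 377.3]
[514.4 116.7 244.8] [ 0.1759 -0.0108  1.9264  0.      1.2258 -0.2077] [485.1 188.6 377.3]
[514.4 116.8 244.8] [ 0.1761 -0.0107  1.9264 -0.      1.2258 -0.2077] [485.1 188.7 377.3]
[514.5 116.9 244.8] [ 0.1763 -0.0106  1.9263  0.      1.2258 -0.2077] [485.1 188.8 377.3]
```

Emit:
drive_tool --moves '[[[0,-0.003,0.025,0],[0,0,0.025,0],[0,0,0.025,0],[0,0,0,0],[0,0,0,0],[0,0,0,0]]]'

```text
t: 3.75
eef_pos: [514.4, 120.2, 171.3]
tool_rot: [0.982, 0.191, 0.001, -0.0]
ft_force: [0.1, -0.5, 0.8]
width: 70.1
```

```bash
cat >> h.py <<'E'
def captop(box,name,ztop=112):
    p,d=snap('wrist',name)
    P=robot.camera_params('wrist'); K,R,t=[np.array(P[k]) for k in('mtx','R','t')]; t=t.ravel()
    v,u=np.mgrid[0:480,0:640]
    C=np.stack([(u-K[0,2])/K[0,0]*d,(v-K[1,2])/K[1,1]*d,d],-1); W=(C-t)@R
    u0,u1,v0,v1=box
    s=np.zeros(d.shape,bool); s[v0:v1,u0:u1]=1; s&=d>0
    m=s&(abs(W[...,2]-ztop)<5)
    T,Rt=tool(); w=W[m]; print('tool',T,psi(Rt),'n',m.sum(),'mean',w.mean(0),'enc',cv2.minEnclosingCircle(w[:,:2].astype(np.float32)))
    c=np.array(cv2.minEnclosingCircle(w[:,:2].astype(np.float32))[0]+(T[2],))
    print('in tool',Rt.T@(c-T))
    k=np.argwhere(m)[:,::-1]; print('pix',k.min(0),k.max(0))
E
python3 - <<'E'
from h import *
print(pix('wrist',[513.4,120.1,112]))
captop((240,400,100,330),'w3')
E
```

```text
[316.54336315 260.89627262]
tool [514.61343708 120.19543967 171.54414807] 22.02576285159959 n 3638 mean [513.14127278 121.59026624 112.62187236] enc ((513.6087646484375, 120.11101531982422), 21.751054763793945)
in tool [-0.96300362 -0.29851128 -0.00303511]
pix [282 225] [352 292]
```

View pics/w3.png

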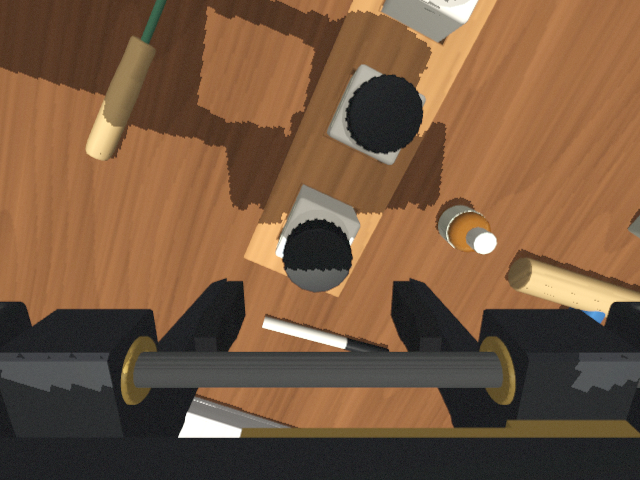

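The cap's centre is at about (317,258), which ray-casts to about (513.2,121.2). The TCP is over it to within about 1.5 mm. I'll apply that correction and descend.

Emit:
drive_tool --moves '[[[-0.001,-0.0015,0.02,0],[0,0,0.02,0],[0,0,0.015,0],[0,0,0.013,0],[0,0,0,0],[0,0,0,0],[0,0,0,0]]]'

```text
t: 4.5
eef_pos: [512.7, 121.1, 102.6]
tool_rot: [0.982, 0.191, 0.001, -0.0]
ft_force: [1.0, 0.2, 1.0]
width: 70.0
```

Emit:
drive_tool --moves '[[[0,0,0.001,0],[0,0,0,0],[0,0,0,0],[0,0,0,0],[0,0,0,0],[0,0,0,0]]]' --grip 0.03 --newtons 20

```text
t: 5.1
eef_pos: [512.3, 121.1, 101.0]
tool_rot: [0.982, 0.191, 0.001, -0.0]
ft_force: [0.6, 0.5, 1.8]
width: 41.3
```

```bash
python3 - <<'E'
from h import *
o=robot.get_obs(); print(o['t'],o['eef_pos'],o['ft_force'],o['moment'],o['width'],o['joint_pos'],psi(tool()[1]))
for c in ['side','scene']:
    snap(c,c+'1')
E
python3 - <<'E'
import cv2
im=cv2.imread('pics/side1.png')[240:460,190:390]; cv2.imwrite('pics/c3.png',cv2.resize(im,None,fx=2.5,fy=2.5))
E
```

```text
5.1 [512.29845353 121.08956904 101.04753268] [0.61048657 0.49039387 1.81575236] [ 0.05098381 -0.26899389  0.03171543] 41.268323071871265 [ 1.84738568e-01  1.31037724e-01  2.06404265e+00  9.55289352e-05
  9.45474218e-01 -1.99683316e-01] 22.02255374787886
```

View pics/c3.png

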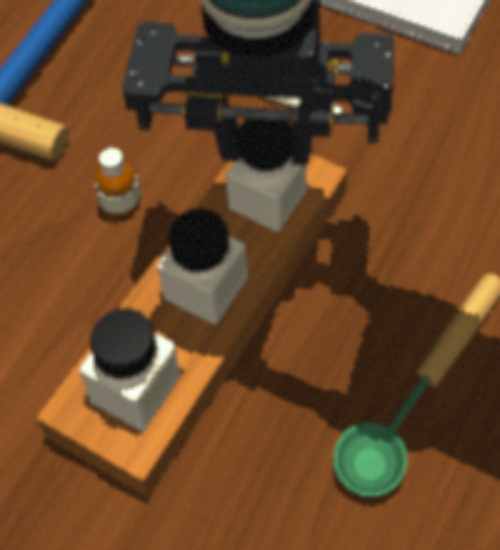

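The side crop shows the fingers on either side of the far jar's cap at (268,145), and the opening of 41 mm fits the cap. Now I'll twist 45° clockwise, which is +z spin.

Emit:
drive_tool --moves '[[[0,0,0,0.7],[0,0,0,0.7],[0,0,0,0.7],[0,0,0,0.7],[0,0,0,0.7],[0,0,0,0.7],[0,0,0,0.7],[0,0,0,0.7]]]'

```text
t: 6.0
eef_pos: [512.6, 120.9, 101.0]
tool_rot: [0.98, -0.199, 0.001, -0.0]
ft_force: [1.5, -0.9, 0.9]
width: 41.3
```

Emit:
drive_tool --moves '[[[0,0,0,0],[0,0,0,0]]]'

```text
t: 6.2
eef_pos: [512.3, 121.0, 101.0]
tool_rot: [0.981, -0.196, 0.0, -0.0]
ft_force: [2.0, -0.1, 2.7]
width: 41.3
```

Run:
```python
from h import *
o=robot.get_obs(); print(o['t'],o['eef_pos'],o['ft_force'],o['moment'],o['width'],psi(tool()[1]))
```

```text
6.2 [512.34747324 121.00084256 101.04119758] [ 1.99361528 -0.05933751  2.73404558] [-0.06213614 -0.42567021  0.02912615] 41.29121226203061 -22.653588668477095
```

Emit:
drive_tool --moves '[[[0,0,0,0],[0,0,-0.005,0],[0,0,-0.01,0],[0,0,-0.015,0],[0,0,-0.02,0],[0,0,-0.02,0],[0,0,-0.01,0],[0,0,0,0]]]' --newtons 30

```text
t: 7.0
eef_pos: [512.7, 121.2, 183.1]
tool_rot: [0.98, -0.197, 0.001, -0.001]
ft_force: [1.0, -0.0, -2.2]
width: 41.6
```

Run:
```python
from h import *
o=robot.get_obs(); print(o['t'],o['eef_pos'],o['ft_force'],o['moment'],o['width'],psi(tool()[1]))
snap('side','side2');snap('scene','scene2')
print(rect('scene','tray_in',4)); M=robot.mark_of('side','tray_in'); print(M[0])
plan([516,-199,180],psi(tool()[1]),10)
a=cv2.imread('pics/side2.png')[180:440,190:420];b=cv2.imread('pics/scene2.png')[150:300,300:540]
cv2.imwrite('pics/c4.png',np.hstack([cv2.resize(a,(398,450)),cv2.resize(b,(400,450))]))
```

```text
7.0 [512.68957579 121.20557568 183.06740163] [ 1.04736083 -0.01580527 -2.16393375] [-0.02807996 -0.02930153 -0.00211759] 41.60186437159222 -22.774484462389545
(0.78, ((507.2781982421875, -201.23458862304688), (174.28567504882812, 200.5601806640625), 89.03927612304688))
{'position': [512.9, -201.3, 0.7], 'conf': 0.93}
[[0.0129, 0.0293, -0.0, np.float64(0.0)], [0.0129, 0.0293, -0.0, np.float64(0.0)], [0.0129, 0.0293, -0.0, np.float64(0.0)], [0.0128, 0.0293, -0.0001, np.float64(0.0)], [0.0129, 0.0293, -0.0, np.float64(0.0)], [0.0128, 0.0293, -0.0001, np.float64(0.0)], [0.0129, 0.0293, -0.0, np.float64(0.0)], [0.0128, 0.0292, -0.0001, np.float64(0.0)], [0.0129, 0.0293, -0.0, np.float64(0.0)], [0.0128, 0.0292, -0.0001, np.float64(0.0)]] [ 515.96445878 -198.9607479   180.0002152 ] -22.77353319963725
```

View pics/c4.png

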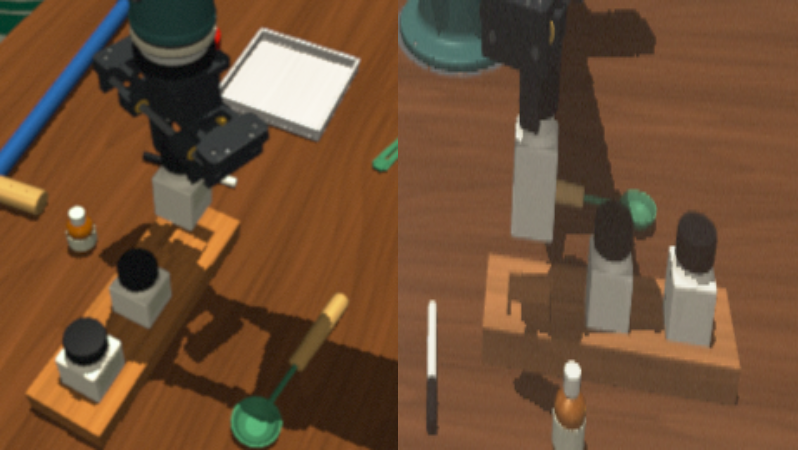

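Emit:
drive_tool --moves '[[[0.005,0.012,0,0],[0.012,0.028,0,0],[0.016,0.037,0,0],[0.016,0.037,0,0],[0.016,0.037,0,0],[0.016,0.037,0,0],[0.016,0.037,0,0],[0.014,0.033,0,0]]]'

```text
t: 8.0
eef_pos: [513.2, -162.5, 179.9]
tool_rot: [0.98, -0.198, -0.001, 0.0]
ft_force: [1.2, 0.0, -2.2]
width: 41.4
```

Emit:
drive_tool --moves '[[[0.01,0.023,0,0],[0.005,0.012,0,0],[0.002,0.003,0,0],[0,0,0,0],[0,0,0,0],[0,0,0,0]]]'

```text
t: 8.6
eef_pos: [515.3, -200.3, 180.6]
tool_rot: [0.98, -0.197, -0.0, -0.0]
ft_force: [-0.0, -0.1, -1.8]
width: 41.3
```

Run:
```python
from h import *
o=robot.get_obs(); print(o['t'],o['eef_pos'],o['ft_force'],o['width'],psi(tool()[1]))
snap('side','side3');snap('scene','scene3')
p=o['eef_pos']
for c in['side','scene']: print(c,pix(c,[p[0],p[1],4]),[pix(c,[516+a,-200+b,22]).round() for a in(-80,80) for b in (-80,80)])
a=cv2.imread('pics/side3.png')[120:300,270:470];b=cv2.imread('pics/scene3.png')[130:300,150:350]
cv2.imwrite('pics/c5.png',np.hstack([cv2.resize(a,(400,360)),cv2.resize(b,(400,360))]))
```

```text
8.6 [ 515.26265674 -200.3128078   180.61215165] [-0.02541154 -0.07969889 -1.830564  ] 41.345273765933506 -22.689244991187962
side [356.70624734 227.46914797] [array([398., 212.]), array([375., 254.]), array([341., 195.]), array([314., 233.])]
scene [224.6106341  248.78981631] [array([199., 220.]), array([269., 224.]), array([173., 262.]), array([253., 267.])]
```

View pics/c5.png

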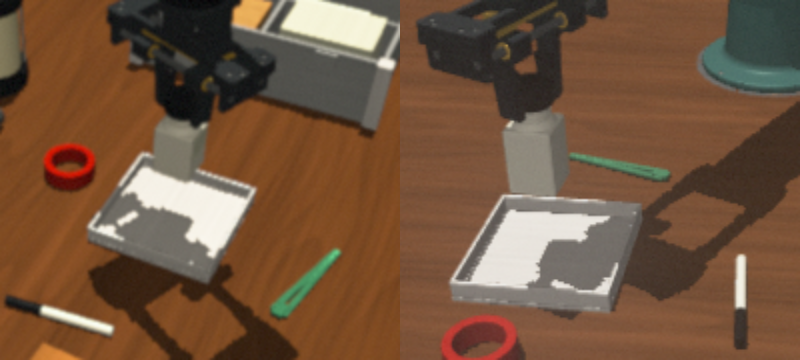

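The jar hangs upright above the tray: its base is over the floor in both crops, at (180,170) on the left and (537,185) on the right. I'll lower it quickly first, then in small steps until it touches.

Emit:
drive_tool --moves '[[[0,0,0.015,0],[0,0,0.02,0],[0,0,0.02,0],[0,0,0.015,0],[0,0,0.007,0],[0,0,0,0],[0,0,0,0],[0,0,0,0]]]'

```text
t: 9.5
eef_pos: [516.2, -201.9, 104.8]
tool_rot: [0.98, -0.197, 0.001, 0.0]
ft_force: [-0.4, 0.1, -1.9]
width: 41.2
```

Emit:
drive_tool --moves '[[[0,0,0.001,0],[0,0,0.001,0],[0,0,0.001,0],[0,0,0,0],[0,0,0,0],[0,0,0,0]]]'

```text
t: 10.1
eef_pos: [515.2, -201.5, 100.7]
tool_rot: [0.98, -0.197, -0.0, -0.0]
ft_force: [-0.1, 0.5, -2.6]
width: 41.0
```

Emit:
drive_tool --moves '[[[0,0,0.001,0],[0,0,0,0],[0,0,0,0],[0,0,0,0]]]'

```text
t: 10.5
eef_pos: [515.2, -201.5, 99.7]
tool_rot: [0.98, -0.197, -0.0, -0.0]
ft_force: [-0.4, -0.3, -1.6]
width: 41.1
```

Emit:
drive_tool --moves '[[[0,0,0.0005,0],[0,0,0,0],[0,0,0,0],[0,0,0,0]]]'

```text
t: 10.9
eef_pos: [515.3, -201.5, 99.2]
tool_rot: [0.98, -0.197, 0.0, -0.0]
ft_force: [0.3, -0.2, -1.1]
width: 41.5
```

Emit:
drive_tool --moves '[[[0,0,0.0005,0],[0,0,0,0],[0,0,0,0],[0,0,0,0]]]'

```text
t: 11.3
eef_pos: [515.4, -201.6, 99.0]
tool_rot: [0.98, -0.197, 0.0, 0.0]
ft_force: [-0.3, -0.9, 1.2]
width: 41.1
```

Emit:
drive_tool --moves '[[[0,0,0.0005,0],[0,0,0,0],[0,0,0,0],[0,0,0,0]]]'

```text
t: 11.7
eef_pos: [515.7, -201.8, 98.8]
tool_rot: [0.98, -0.197, 0.001, 0.0]
ft_force: [-0.9, -0.7, 3.7]
width: 40.8
```

The force has gone from -2 N to +3.7 N, so the jar is standing on the tray floor. I'll open the gripper and go straight up.

Emit:
drive_tool --moves '[[[0,0,0,0],[0,0,0,0],[0,0,0,0],[0,0,0,0],[0,0,0,0],[0,0,0,0]]]' --grip 0.075

```text
t: 12.3
eef_pos: [515.2, -201.5, 98.1]
tool_rot: [0.98, -0.197, -0.0, -0.0]
ft_force: [0.5, 0.4, 0.4]
width: 75.0
```

Emit:
drive_tool --moves '[[[0,0,-0.005,0],[0,0,-0.015,0],[0,0,-0.025,0],[0,0,-0.03,0],[0,0,-0.03,0],[0,0,-0.03,0],[0,0,0,0],[0,0,0,0]]]'

```text
t: 13.1
eef_pos: [516.0, -201.8, 235.1]
tool_rot: [0.98, -0.197, 0.002, 0.0]
ft_force: [-0.2, -1.5, -0.1]
width: 75.0
```

Run:
```python
from h import *
o=robot.get_obs(); print(o['t'],o['eef_pos'],o['ft_force'],o['width'],psi(tool()[1]))
snap('side','side4');snap('scene','scene4');snap('wrist','w4')
for c,n in [('side','loose_jar_cap'),('scene','loose_jar_cap'),('side','sound_a_cap'),('scene','sound_a_cap')]:
    print(c,n,[(np.round(m['position'],1).tolist(),round(m['conf'],2)) for m in robot.mark_of(c,n)])
a=cv2.imread('pics/side4.png')[120:440,190:470];b=cv2.imread('pics/scene4.png')[130:300,150:550]
cv2.imwrite('pics/c6.png',np.hstack([cv2.resize(a,(350,400)),cv2.resize(b,(450,400))]))
```

```text
13.1 [ 515.96311352 -201.83229986  235.10199098] [-0.18887434 -1.51705045 -0.10706534] 75.00115243528994 -22.7760472521627
side loose_jar_cap [([514.9, -206.0, 98.2], 0.79)]
scene loose_jar_cap [([519.7, -204.6, 101.6], 0.79)]
side sound_a_cap [([521.4, 308.9, 91.3], 0.58)]
scene sound_a_cap [([522.7, 307.7, 85.3], 0.57)]
```

View pics/c6.png

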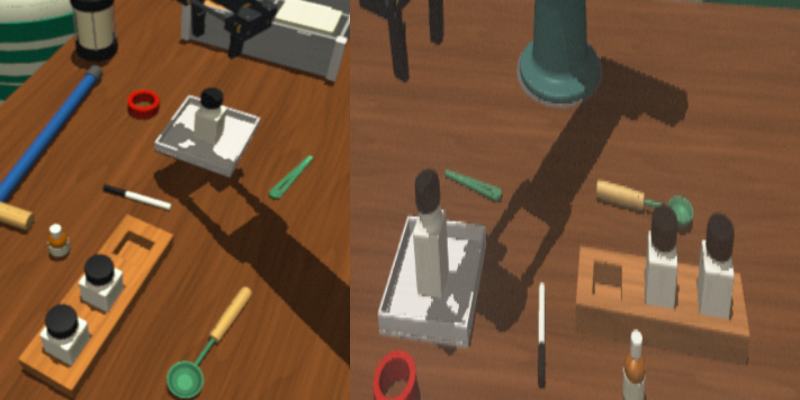

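View pics/w4.png

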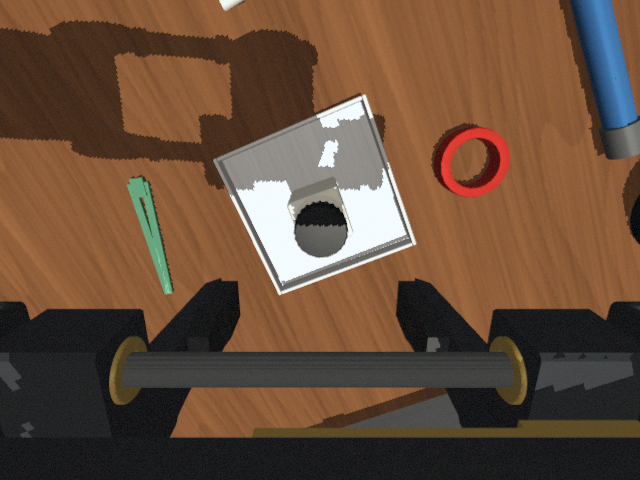

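The pictures show the jar upright in the tray: cap at wrist pixel (320,229), body square with the tray walls and clear of them. The two tight jars are still in their wells and the gripper is clear. Handing in.

Run:
```python
from h import *
print(robot.hand_in(), robot.get_obs()['t'])
```

```text
the job is handed in; nothing more can be done
the job is handed in; nothing more can be done
```

The loose jar, at the end of the rack nearest the tray, is now standing upright in the metal tray. Before lifting it, I gripped its cap at 20 N and turned it clockwise in the rack. I handed the job in after about 13.3 s of the 45 s allowed.

- **Twist:** the gripper turned 44.7° with the cap in hand, about an eighth of a turn. The opening held at 41.3 mm throughout. I did not see the cap itself turn, because it has no mark on it. The evidence is the steady grip, and that the jar's body was still square with the tray walls once set down.
- **Set-down:** I lowered the jar in small steps until the force on the tool went from -2 N to about +3.7 N, then opened the gripper and went straight up.
- **Last checks:** the camera pictures show the jar near the tray's centre, clear of the walls. Both tight jars are still in their wells, and the gripper was about 120 mm above the jar's cap.
- **Disagreement:** the network's marks for the jar in the tray, from the two fixed cameras, differ from the gripper's release position by 3 to 6 mm. Its margin to the tray walls is over 40 mm, so I left it.

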